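# Seat a Petri dish in a colony counter by feel

### The job

Get the small Petri dish ready for counting on the colony counter: set it down on the counter's insert plate and slide it about gently, feeling for the round recess, until it drops in fully home and flat. Keep it level and never press or push it hard against the counter, then zero the tally by pushing the large round key right down and letting it come up again, and leave the dish in its recess and the other things on the bench where they stand.

Things in the scene. Friction and masses are not known exactly. Their poses are not given: they have to be found in the camera images.
- dish_mid (a point): The small Petri dish: closed, clear plastic with pale agar, lying lid down on the bench, lid and base fixed together as one rigid disc, gripped across its diameter. 56 mm in diameter from its flat underside up to 11 mm, then 52.4 mm; 14 mm high; 20 to 40 g. This point is its centre, 7 mm above its underside; z up. More than 20 N between dish and counter registers false counts and spoils the job.
- counter: The colony counter, fixed on the bench: flat white instrument 250 mm (x) by 230 mm (y), 62 mm high. Origin under its middle; x points away from the operator, y to the operator's left, z up. A panel with display and keys fills its front (x -125 to -45 mm). Behind it a 160 mm square well, centred at x +35, y 0, holds the insert: a grey plate 132 mm square, its top face 64 mm above the bench.
- well (a point): Middle of the counter's well, at the height of the insert's top face (axes as the counter). The insert was left off centre in the well but stays put: the recess in its middle (round, 58 mm wide, 3 mm deep, white window) has its centre within 12 mm of this point in x and in y, to be felt. A dish partly over it dips on that side; centred, it drops 3 mm and the recess's wall then stops it sideways.
- gooseneck_foot (a point): Foot of the counter's magnifier, at its rear right corner (x +108, y -100 mm of the counter). A 10 mm thick gooseneck rises from here to 210 mm above the bench and bends out to the right, where a round lens, 108 mm over its rim, hangs level 205 mm above the bench with its middle at x +122, y -236 mm of the counter. Fixed, outside the work.
- zero_key_top (a point): Centre of the top of the large round zero key on the front panel, right of the display: 24 mm in diameter, standing 10 mm above the housing (72 mm above the bench), on a black collar 40 mm wide. It is pushed straight down 5 mm; full travel takes about 4 N and it springs back up.
- zero_key (a joint): Travel of the zero key in m: 0 up, 0.005 fully down.
- big_dish_mid (a point): A large Petri dish, 90 mm in diameter and 16 mm high, also lying on the bench; this point is its centre. Not to be disturbed.
- tip_box: A blue pipette-tip box with clear cover, 122 x 86 x 66 mm (its x, y, z), on the bench; origin in the middle of its underside. Not to be disturbed.
- tube_rack: A white rack of small tubes, 70 x 180 x 43 mm (its x, y, z), on the bench; origin in the middle of its underside. Not to be disturbed.
Mind the look-alikes: they are no part of the job. What is shaped like the part that bears dish_mid but turquoise or yellow is not meant.

How it is judged:
On the way, in this order (a step that is already met when the one before it is completed fails the run):
1. the small dish lies fully home and flat in the recess (z of dish_mid in the frame of counter between 0.064 and 0.0692 m and horizontal distance between dish_mid and well below 0.02 m and angle between dish_mid's own z axis and vertical below 0.035 rad), for 0.2 s.
2. the zero key is pushed down (at least 4 of its 5 mm) with the dish still home (all of step 1 and value of joint zero_key above 0.004 m), for 0.02 s.
At the end, for the whole second after the job is handed in: The small dish rests fully home in the recess (centre 64 to 69.2 mm above the counter's underside, within 20 mm of the well's middle, tilt below 0.035 rad), the zero key is up (under 1 mm down), and the large dish, tip box and tube rack are within 15 mm of where they stood (all of step 1 and linear speed of dish below 0.01 m/s and value of joint zero_key below 0.001 m and distance of each of big_dish_mid, tip_box, tube_rack from where it was at the start of the episode below 0.015 m); the robot touches nothing.
It fails at once if the dish is pressed or pushed against the counter with more than 20 N (contact force between dish and counter above 20 N).
It fails at once if the dish is tipped by more than 0.5 rad (about 29 degrees) (angle between dish_mid's own z axis and vertical above 0.5 rad).
It fails at once if the large dish, the tip box or the tube rack is moved by more than 15 mm (distance of any of big_dish_mid, tip_box, tube_rack from where it was at the start of the episode above 0.015 m).
It also fails if it takes over 72 s, if anything falls off the work surface, if the arm or the gripper's body presses on something with over 40 N, if the wrist force passes 120 N, or if a joint passes its speed limit or range.

### The arm

A 6-joint arm with a two-finger parallel gripper is mounted at the origin on the work surface. World frame = base frame: x ahead of the robot, y to its left, z up, the work surface at z = 0. Lengths are in m, angles in rad, forces in N, time in s.
With the tool pointing down it reaches from about 0.35 to 0.975 m from the base axis. Payload 4.9 kg.
Tool frame: the origin (TCP) lies midway between the tips of the shut fingers; the grasp point (between the pads) lies 19 mm behind it; z points along the fingers, y is the direction in which the jaws open and shut (so a half turn about z gives the same grasp; the last joint's range is limited). The gripper opens to 85 mm and grips with 20 to 120 N. Pads are 22 mm wide; open, the fingers measure 114 mm over their backs; the gripper's body (76 mm by 85 mm) begins 54 mm behind the grasp point. The pads swing forward as they close: fully open they stand 13 mm farther back than shut.
Start: joints at [1.067, 0.053, 1.613, -0, 1.476, -0.119], TCP at [0.235, 0.579, 0.231] pointing down, gripper open.
Joint ranges: [-3.01, 3.01], [-1.01, 2.22], [0.06, 2.58], [-1.02, 4.17], [0.09, 2.62], [-3.14, 3.14]. Speed limits (rad/s): [2.57, 2.57, 3.14, 3.14, 3.14, 3.14].

### API

Orientations are given as a rotation vector (axis times angle).
In Python, from station import ctrl gives the robot as it stands.
- The arm moves only by the shell command python3 -m jog 'ROWS' [FORCE]. ROWS is JSON, one flat list of numbers, 7 for each row, row after row: the opening, from 0 (shut) to 1 (fully open), then the shift along the tool's x, y, z in m, then the turn, a rotation vector about the tool's x, y, z in degrees. A call has 1 to 10 rows; each row shifts and turns the commanded pose from where the row before left it, along the tool's axes as they then stand; what a row does not reach is not made up. A row lasts 1/8 s, in which the tool goes at most 62.5 mm and 10.7 degrees, less where a joint would pass 70% of its speed; a pose out of reach is approached as far as the arm can. A call with a gripper value outside its range is refused whole. The fingers move at their own pace and stop on an object; FORCE is the grip in N (left out, the last holds). Time passes only in rows, so rows that do not move let the fingers close. It gives the time, the measured TCP pose, the force and the opening at its end, in the units of the state.
- ctrl.get_obs(): the state, without advancing time (a new reading comes with each control period).
- ctrl.get_image(name): name is "scene" or "top" or "wrist"; returns a dict with "image" (420x560x3 uint8, blue, green, red), "camera_matrix" (3x3 intrinsics, pixels), "rvec" (rotation vector, rad) and "tvec" (3), from world to camera coordinates, as OpenCV has them; the wrist camera has in their place "mount" (4x4, takes a point from camera to tool coordinates, whose origin is the TCP and whose axes are the flange's). Camera axes: x right, y down, z forward; pixel columns grow to the right and rows downward; lengths in m; the calibration is good to about 2 mm. A picture is of the moment at which its call begins: read the wrist's pose just before it. There is no depth.
- ctrl.finish_job(): hands the job in, once; it reports no verdict.
Trained networks look in a picture, given as the dict that the camera call returned (one of the last four; its "shot" number tells which), for a name from the list of things; names that differ only in an ending like _2 or _b are one class to them, and where a whole thing is asked for, a point or a joint stands for the part that bears it (a point fixed in the world has none). Each returns a list of dicts, best first, with "p" (0 to 1); they miss things now and then, are a little off and sometimes report something else, mostly with a low value. They report only what shows in the picture. A call takes as long as a camera call. They do not tell look-alikes from the thing itself.
- ctrl.boxes_of(target, picture): "box" ([centre column, centre row, width, height] in pixels, round what is visible of it).
The state is a dict: "t": time; "q": joint angles; "dq": joint speeds; "effort": joint torques, N m; "tool_pos": TCP position; "tool_rot": TCP orientation; "contact_force": force on the tool from outside, world axes, zero at the start; "wrist_torque": the same for the moment, N m; "opening": finger opening in m.
Only numpy, scipy, OpenCV 4.12 (cv2) and the standard library are available. Lean on these libraries where they do the work, as an engineer would, in place of code of your own. Each camera call takes 0.05 s, during which the arm holds its last target. There are 200 camera calls.

## Working session

There is one attempt and no reset: what is moved stays moved. The work goes in short steps, Python scripts to look and compute and a shell command to move; the robot and the scene stay as the last step left them, time stands still between calls to the robot, and variables do not carry over. Pictures are saved under pics/ and viewed, about 8 in all and at most 12, crops included, and the job is handed in when it is done.

```bash
ls; mkdir -p pics
cat > h.py <<'E'
import numpy as np, cv2
from station import ctrl
from scipy.spatial.transform import Rotation as R
def ray(pic,u,v,obs=None):
    K=np.array(pic["camera_matrix"]);d=np.linalg.inv(K)@[u,v,1]
    if "mount" in pic:
        M=np.array(pic["mount"]);T=np.eye(4);T[:3,:3]=R.from_rotvec(obs["tool_rot"]).as_matrix();T[:3,3]=obs["tool_pos"]
        W=T@M;return W[:3,3],W[:3,:3]@d
    Rm=cv2.Rodrigues(np.array(pic["rvec"],float))[0];t=np.array(pic["tvec"],float).ravel()
    return -Rm.T@t,Rm.T@d
def at(pic,u,v,z,obs=None):
    o,d=ray(pic,u,v,obs);return (o+d*(z-o[2])/d[2]).round(4)
def proj(pic,P,obs=None):
    K=np.array(pic["camera_matrix"]);P=np.atleast_2d(P).astype(float)
    if "mount" in pic:
        M=np.array(pic["mount"]);T=np.eye(4);T[:3,:3]=R.from_rotvec(obs["tool_rot"]).as_matrix();T[:3,3]=obs["tool_pos"]
        W=np.linalg.inv(T@M)
    else:
        W=np.eye(4);W[:3,:3]=cv2.Rodrigues(np.array(pic["rvec"],float))[0];W[:3,3]=np.ravel(pic["tvec"])
    c=(W[:3,:3]@P.T).T+W[:3,3];p=(K@c.T).T;return (p[:,:2]/p[:,2:]).round(1)
def obs():
    o=ctrl.get_obs();print({k:np.round(o[k],3).tolist() for k in("t","tool_pos","tool_rot","contact_force","opening","q")});return o
E
python3 - <<'E'
from h import *
o=obs()
for n in("top","scene"):
    p=ctrl.get_image(n);cv2.imwrite(f"pics/{n}1.png",p["image"])
    for t in("dish_mid","counter","zero_key_top","big_dish_mid","tip_box","tube_rack"):
        for b in ctrl.boxes_of(t,p)[:4]:
            z={"dish_mid":.007,"counter":.062,"zero_key_top":.072}.get(t,.01)
            print(n,t,round(b["p"],2),np.round(b["box"],0),at(p,*b["box"][:2],z))
E
```

```text
pics
{'t': 0.0, 'tool_pos': [0.234, 0.579, 0.23], 'tool_rot': [-0.601, -3.083, 0.003], 'contact_force': [-0.379, 0.063, -0.501], 'opening': 0.085, 'q': [1.067, 0.053, 1.614, 0.0, 1.476, -0.119]}
top dish_mid 0.8 [210. 243.  18.  20.] [0.4334 0.2002 0.007 ]
top dish_mid 0.64 [196. 278.  22.  23.] [0.3341 0.2372 0.007 ]
top dish_mid 0.61 [236. 272.  19.  20.] [0.3527 0.1232 0.007 ]
top dish_mid 0.59 [183. 224.  26.  15.] [0.4857 0.2784 0.007 ]
top counter 0.87 [350. 178. 170. 119.] [ 0.6222 -0.1884  0.062 ]
top counter 0.6 [334. 223.  15.   5.] [ 0.4956 -0.1443  0.062 ]
top zero_key_top 0.48 [331. 223.  11.   8.] [ 0.4949 -0.1357  0.072 ]
top big_dish_mid 0.82 [199. 177.  30.  32.] [0.6229 0.24   0.01  ]
top big_dish_mid 0.2 [210. 244.  18.  21.] [0.4319 0.2012 0.01  ]
top tip_box 0.71 [124. 195.  35.  43.] [0.5632 0.4489 0.01  ]
top tip_box 0.66 [198. 177.  34.  31.] [0.6229 0.2408 0.01  ]
top tube_rack 0.84 [440. 282.  74.  30.] [ 0.3398 -0.4552  0.01  ]
scene dish_mid 0.8 [361. 266.  19.  15.] [0.4958 0.2807 0.007 ]
scene dish_mid 0.79 [379. 224.  15.  19.] [0.3265 0.2398 0.007 ]
scene dish_mid 0.63 [348. 241.  14.  21.] [0.4421 0.2008 0.007 ]
scene dish_mid 0.61 [217. 134.  52.  34.] [ 0.3406 -0.4479  0.007 ]
scene counter 0.94 [220. 212. 167. 117.] [ 0.6337 -0.147   0.062 ]
scene zero_key_top 0.43 [252. 186.   7.   3.] [ 0.4985 -0.1354  0.072 ]
scene big_dish_mid 0.84 [324. 289.  25.  29.] [0.6282 0.2443 0.01  ]
scene tip_box 0.77 [400. 309.  51.  55.] [0.5478 0.4418 0.01  ]
scene tube_rack 0.88 [217. 133.  50.  34.] [ 0.3403 -0.4473  0.01  ]
```

Run:
```python
from h import *
a=cv2.imread("pics/top1.png")
cv2.imwrite("pics/top1c.png",cv2.resize(a[100:330,90:490],None,fx=2,fy=2,interpolation=cv2.INTER_CUBIC))
cv2.imwrite("pics/dishes.png",cv2.resize(a[200:300,160:270],None,fx=6,fy=6,interpolation=cv2.INTER_CUBIC))
```

```text
(no output)
```

View pics/top1c.png

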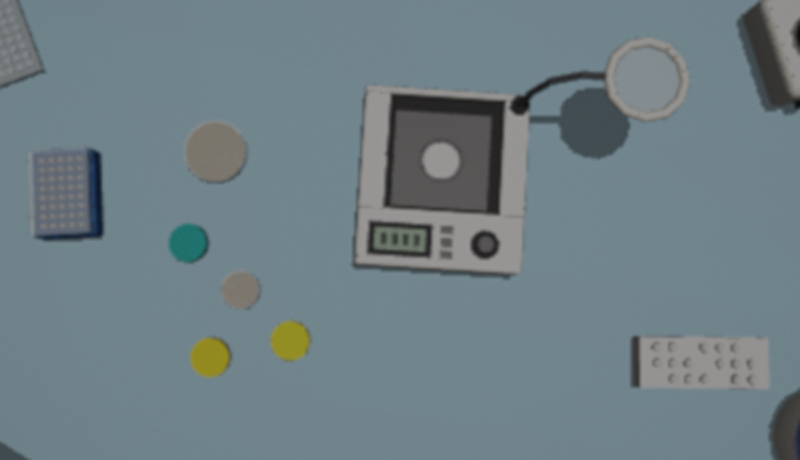

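View pics/dishes.png

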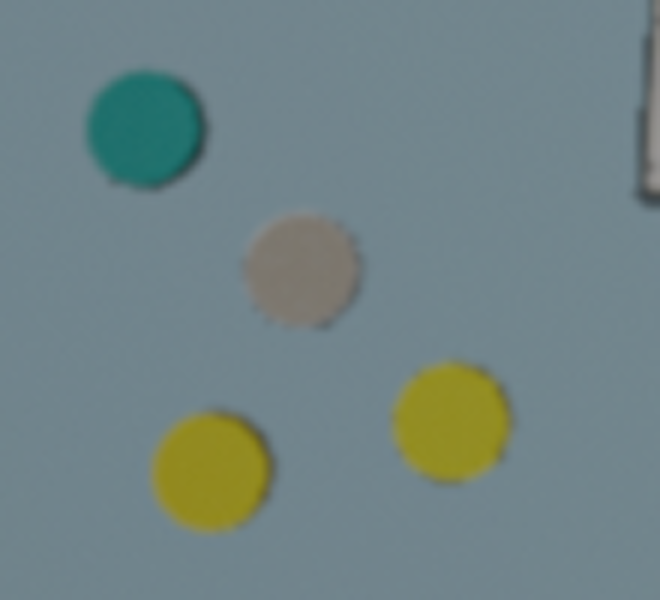

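Four small discs show in the top picture: turquoise (184,221), pale (210,245), yellow (195,278) and yellow (235,270). The pale one at (210,245) is the dish, because the others have the excluded colours. The 6x crop confirms it is beige agar with a 19 px diameter, and the larger pale disc at (199,177) is the big dish. Next I'll measure the counter and recess and move above the dish.

```bash
cat >> h.py <<'E'
def go(P,heading=None):
    """shift in present tool axes to TCP P, and turn about tool z (deg) so tool x heads to heading(deg)"""
    o=ctrl.get_obs();Rm=R.from_rotvec(o["tool_rot"]).as_matrix()
    print("shift mm",(1e3*Rm.T@(np.array(P)-o["tool_pos"])).round(1),"tilt",Rm[:,2].round(4))
    if heading is not None:
        h=np.degrees(np.arctan2(Rm[1,0],Rm[0,0]));print("heading",h.round(2),"turn z",((h-heading+180)%360-180).round(2))
E
python3 - <<'E'
from h import *
p=ctrl.get_image("top");f=lambda x,y,z:at(p,90+x/2,100+y/2,z)
print("corners FL FR RL RR",[f(*c,.062) for c in((357,265),(520,273),(367,87),(529,96))])
print("recess",f(441,160,.064),"key",f(485,244,.072),"dish",f(240,290,.012))
print("plate corners",[f(*c,.064) for c in((389,206),(492,211),(394,107),(493,114))])
go([.433,.200,.2],180)
E
```

```text
corners FL FR RL RR [array([0.466 , 0.0346, 0.062 ]), array([ 0.4605, -0.189 ,  0.062 ]), array([0.7137, 0.0273, 0.062 ]), array([ 0.7072, -0.1989,  0.062 ])]
recess [ 0.6136 -0.0776  0.064 ] key [ 0.4985 -0.1392  0.072 ] dish [0.4283 0.1996 0.012 ]
plate corners [array([ 0.5479, -0.0072,  0.064 ]), array([ 0.5447, -0.1491,  0.064 ]), array([ 0.6861, -0.0109,  0.064 ]), array([ 0.68  , -0.1487,  0.064 ])]
shift mm [-326.3 -277.1   31.3] tilt [ 0.  0. -1.]
heading 157.95 turn z -22.05
```

```bash
python3 -m jog '[1,-0.041,-0.035,0.004,0,0,0, 1,-0.041,-0.035,0.004,0,0,0, 1,-0.041,-0.035,0.004,0,0,0, 1,-0.041,-0.035,0.004,0,0,0, 1,-0.041,-0.035,0.004,0,0,0, 1,-0.041,-0.035,0.004,0,0,0, 1,-0.04,-0.034,0.004,0,0,-7.35, 1,-0.04,-0.034,0.003,0,0,-7.35, 1,0,0,0,0,0,-7.35, 1,0,0,0,0,0,0]'
python3 - <<'E'
from h import *
o=obs();p=ctrl.get_image("wrist");cv2.imwrite("pics/w1.png",p["image"]);print(np.round(p["mount"],3).tolist())
for b in ctrl.boxes_of("dish_mid",p)[:4]: print(round(b["p"],2),np.round(b["box"],0),at(p,*b["box"][:2],.011,o))
E
```

```text
t: 2.0
tool_pos: [0.4384, 0.2022, 0.2004]
tool_rot: [0.004, 3.141, 0.0]
contact_force: [-0.7, 0.6, 0.3]
opening: 0.0856
{'t': 2.0, 'tool_pos': [0.438, 0.202, 0.2], 'tool_rot': [0.004, 3.141, 0.0], 'contact_force': [-0.66, 0.558, 0.313], 'opening': 0.086, 'q': [0.278, -0.278, 1.969, 0.0, 1.45, -1.29]}
[[0.0, -0.951, -0.308, 0.079], [1.0, -0.0, 0.001, 0.0], [-0.001, -0.308, 0.951, -0.143], [0.0, 0.0, 0.0, 1.0]]
0.89 [347. 231.  51.  50.] [0.4943 0.2747 0.011 ]
0.8 [197.  96.  60.  58.] [0.3574 0.1263 0.011 ]
0.77 [279. 170.  59.  57.] [0.4283 0.2029 0.011 ]
0.74 [319.  68.  61.  65.] [0.3331 0.2392 0.011 ]
```

View pics/w1.png

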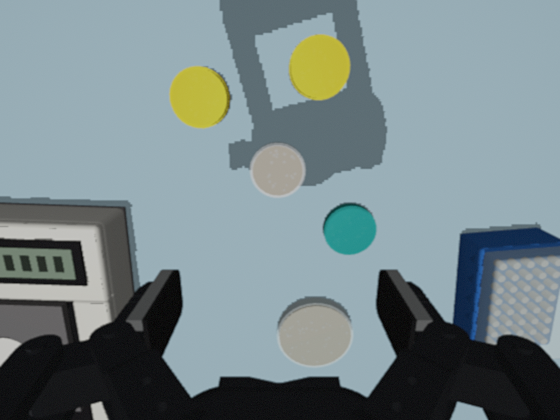

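The picture shows the pale dish at (278,170), at about (0.428, 0.2015). That agrees with the top view to 2 mm. I'll descend and grip.

```bash
python3 -m jog '[1,0.0104,-0.0007,0.045,0,0,0, 1,0,0,0.055,0,0,0, 1,0,0,0.05,0,0,0, 1,0,0,0.03,0,0,0, 1,0,0,0.014,0,0,0, 1,0,0,0.005,0,0,0, 1,0,0,0,0,0,0]' 20
python3 -m jog '[0.55,0,0,0,0,0,0, 0.5,0,0,0,0,0,0, 0.5,0,0,0,0,0,0, 0.5,0,0,0,0,0,0, 0.5,0,0,0,0,0,0]' 20
python3 - <<'E'
from h import *
o=obs();p=ctrl.get_image("wrist");cv2.imwrite("pics/w2.png",p["image"])
E
```

```text
t: 2.98
tool_pos: [0.4287, 0.2025, 0.0024]
tool_rot: [-0.0, 3.14, 0.001]
contact_force: [-0.4, 0.3, -0.4]
opening: 0.0852
t: 3.6
tool_pos: [0.4288, 0.2023, 0.0025]
tool_rot: [0.0, 3.14, 0.001]
contact_force: [-1.6, -0.2, 6.4]
opening: 0.0543
{'t': 3.6, 'tool_pos': [0.429, 0.202, 0.003], 'tool_rot': [0.0, 3.14, 0.001], 'contact_force': [-1.612, -0.165, 6.43], 'opening': 0.054, 'q': [0.284, -0.04, 2.123, 0.0, 1.057, -1.287]}
```

View pics/w2.png

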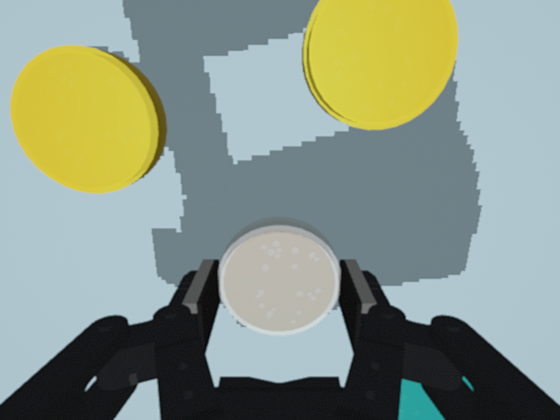

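```bash
python3 -m jog '[0.5,0,0,0,0,0,0, 0.5,0,0,0,0,0,0, 0.5,0,0,0,0,0,0]' 20
python3 - <<'E'
from h import *
o=obs();print(o["wrist_torque"])
a=cv2.imread("pics/w2.png");cv2.imwrite("pics/w2c.png",cv2.resize(a[200:350,170:390],None,fx=3.5,fy=3.5,interpolation=cv2.INTER_CUBIC))
E
```

```text
t: 4.03
tool_pos: [0.4288, 0.2024, 0.0026]
tool_rot: [0.0, 3.14, 0.001]
contact_force: [-1.5, 0.0, 6.0]
opening: 0.0546
{'t': 4.025, 'tool_pos': [0.429, 0.202, 0.003], 'tool_rot': [0.0, 3.14, 0.001], 'contact_force': [-1.545, 0.014, 5.972], 'opening': 0.055, 'q': [0.284, -0.04, 2.123, 0.0, 1.057, -1.287]}
[0.08548614 0.21635665 0.01415304]
```

View pics/w2c.png

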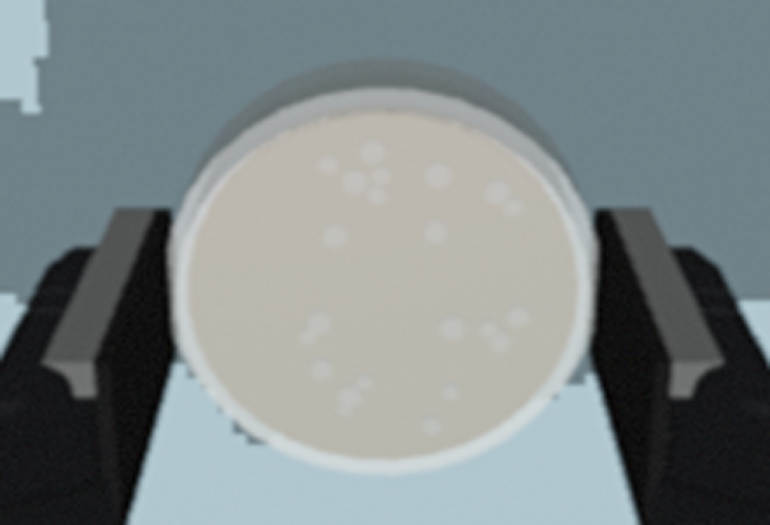

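The dish is gripped on its 56 mm body, level and centred in the pads. I'll lift it and carry it past the recess for a look.

```bash
python3 -m jog '[0.5,0,0,-0.005,0,0,0, 0.5,0,0,-0.01,0,0,0, 0.5,0,0,-0.03,0,0,0, 0.5,0,0,-0.05,0,0,0, 0.5,0,0,-0.05,0,0,0, 0.5,-0.02,-0.02,-0.04,0,0,0, 0.5,-0.03,-0.035,-0.012,0,0,0, 0.5,-0.03,-0.035,0,0,0,0, 0.5,-0.03,-0.035,0,0,0,0]' 20
python3 -m jog '[0.5,-0.03,-0.035,0,0,0,0, 0.5,-0.03,-0.035,0,0,0,0, 0.5,-0.03,-0.035,0,0,0,0, 0.5,-0.03,-0.035,0,0,0,0, 0.5,-0.011,-0.015,0,0,0,0, 0.5,0,0,0,0,0,0, 0.5,0,0,0,0,0,0]'
python3 - <<'E'
from h import *
o=obs();p=ctrl.get_image("wrist");cv2.imwrite("pics/w3.png",p["image"])
for t in("dish_mid","zero_key_top"):
  for b in ctrl.boxes_of(t,p)[:3]: print(t,round(b["p"],2),np.round(b["box"],0),at(p,*b["box"][:2],.064 if t[0]=="d" else .072,o))
E
```

```text
t: 5.15
tool_pos: [0.5386, 0.0759, 0.1992]
tool_rot: [-0.0, 3.14, 0.0]
contact_force: [-0.3, -0.1, -0.2]
opening: 0.0545
t: 6.02
tool_pos: [0.668, -0.0768, 0.1983]
tool_rot: [0.001, -3.141, -0.001]
contact_force: [0.8, -0.1, 0.2]
opening: 0.0545
{'t': 6.025, 'tool_pos': [0.668, -0.077, 0.198], 'tool_rot': [0.001, -3.141, -0.001], 'contact_force': [0.813, -0.118, 0.162], 'opening': 0.054, 'q': [-0.225, 0.184, 1.526, 0.0, 1.432, -1.797]}
dish_mid 0.62 [557. 146.   6.  37.] [0.6261 0.1511 0.064 ]
dish_mid 0.58 [280. 277. 122. 120.] [ 0.7473 -0.0753  0.064 ]
```

View pics/w3.png

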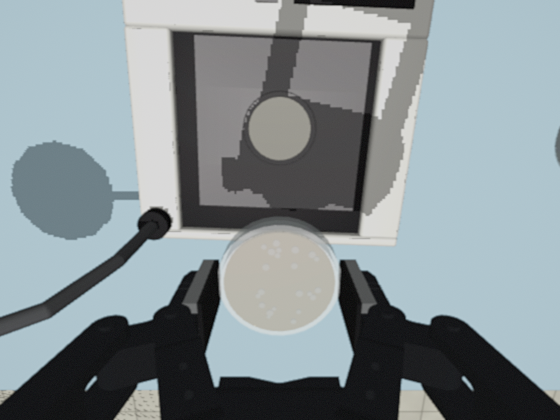

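The recess shows at about (281,128), with the dish held level at (280,277). I'll overlay the 58 mm circle to check the estimate.

Run:
```python
from h import *
o=ctrl.get_obs();p=ctrl.get_image("wrist");im=p["image"]
c=at(p,281.5,127.5,.064,o);print("recess",c)
a=np.linspace(0,2*np.pi,90)
def circ(c,r):return proj(p,np.c_[c[0]+r*np.cos(a),c[1]+r*np.sin(a),0*a+c[2]],o)
s=6;x0,y0=225,75
big=cv2.resize(im[y0:y0+100,x0:x0+115],None,fx=s,fy=s,interpolation=cv2.INTER_CUBIC)
P=circ(c,.029);print(P.min(0),P.max(0))
for q in P: cv2.circle(big,tuple(int(v) for v in (q-[x0,y0])*s+s/2),1,(0,0,255),-1)
cv2.imwrite("pics/w3c.png",big)
# held dish: rim top, radius 26.2 at z ~ ?
for z in (.2,.205,.21,.215): print(z,at(p,280,283,z,o), (circ(np.r_[at(p,280,283,z,o)[:2],z],.0262).max(0)-circ(np.r_[at(p,280,283,z,o)[:2],z],.0262).min(0)))
```

```text
recess [ 0.6118 -0.0744  0.064 ]
[245.5  89.4] [317.5 163.1]
0.2 [ 0.6732 -0.076   0.2   ] [109.8  96.9]
0.205 [ 0.6702 -0.076   0.205 ] [113.9 100.5]
0.21 [ 0.6672 -0.0761  0.21  ] [118.2 104.3]
0.215 [ 0.6643 -0.0761  0.215 ] [122.9 108.5]
```

View pics/w3c.png

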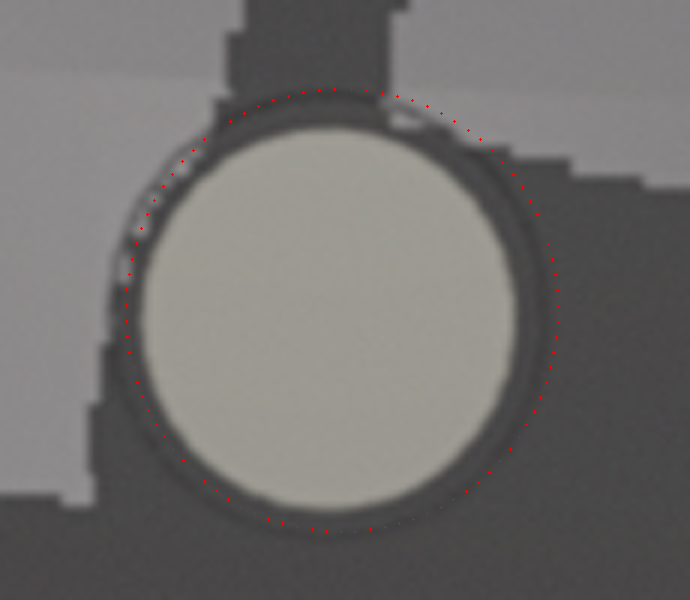

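The true ring lies about 2 px left of and 1 px below the overlay, which puts the recess at about (0.6125, -0.0761). The dish is centred under the TCP to within 1 mm, and its underside is 2.6 mm below the TCP, so contact should come at TCP z = 0.0666.

```bash
python3 -m jog '[0.5,0.0275,0,0.02,0,0,0, 0.5,0.028,0.0003,0.03,0,0,0, 0.5,0,0,0.04,0,0,0, 0.5,0,0,0.025,0,0,0, 0.5,0,0,0.01,0,0,0, 0.5,0,0,0.003,0,0,0, 0.5,0,0,0,0,0,0, 0.5,0,0,0,0,0,0]'
python3 -m jog '[0.5,0,0,0.001,0,0,0, 0.5,0,0,0.001,0,0,0, 0.5,0,0,0.0005,0,0,0, 0.5,0,0,0,0,0,0]'
```

```text
t: 7.22
tool_pos: [0.6142, -0.0779, 0.0718]
tool_rot: [-0.0, 3.139, -0.001]
contact_force: [0.2, -0.4, -0.4]
opening: 0.0544
t: 7.72
tool_pos: [0.6132, -0.0776, 0.0677]
tool_rot: [0.0, -3.141, -0.0]
contact_force: [0.3, -0.7, -0.1]
opening: 0.0545
```

```bash
python3 -m jog '[0.5,0.0005,0.001,0,0,0,0, 0.5,0,0,0.0005,0,0,0, 0.5,0,0,0,0,0,0]'
python3 -m jog '[0.5,0,0,0.0005,0,0,0, 0.5,0,0,0,0,0,0]'
python3 -m jog '[0.5,0,0,0.0005,0,0,0, 0.5,0,0,0,0,0,0]'
```

```text
t: 8.1
tool_pos: [0.6127, -0.0766, 0.0672]
tool_rot: [0.0, -3.142, -0.0]
contact_force: [0.3, -0.1, 0.2]
opening: 0.0543
t: 8.35
tool_pos: [0.6127, -0.0767, 0.0667]
tool_rot: [0.0, -3.141, -0.0]
contact_force: [0.2, 0.2, 0.2]
opening: 0.0546
t: 8.6
tool_pos: [0.6127, -0.0766, 0.0662]
tool_rot: [0.0, -3.142, -0.0]
contact_force: [-0.4, -0.1, -0.1]
opening: 0.0546
```

```bash
for i in 1 2; do :; done; python3 -m jog '[0.5,0,0,0.0004,0,0,0, 0.5,0,0,0,0,0,0]'
python3 -m jog '[0.5,0,0,0.0004,0,0,0, 0.5,0,0,0,0,0,0]'
```

```text
t: 8.85
tool_pos: [0.6127, -0.0766, 0.0659]
tool_rot: [0.0, -3.142, -0.0]
contact_force: [-0.0, -0.5, -0.4]
opening: 0.0546
t: 9.1
tool_pos: [0.6128, -0.0766, 0.0655]
tool_rot: [0.0, -3.142, -0.0]
contact_force: [0.2, 0.3, 0.1]
opening: 0.0543
```

```bash
python3 -m jog '[0.5,0,0,0.0004,0,0,0, 0.5,0,0,0,0,0,0]'
python3 -m jog '[0.5,0,0,0.0004,0,0,0, 0.5,0,0,0,0,0,0]'
python3 -m jog '[0.5,0,0,0.0004,0,0,0, 0.5,0,0,0,0,0,0]'
```

```text
t: 9.35
tool_pos: [0.6127, -0.0766, 0.065]
tool_rot: [0.0, -3.141, -0.0]
contact_force: [-0.7, 0.5, -0.2]
opening: 0.0542
t: 9.6
tool_pos: [0.6127, -0.0766, 0.0647]
tool_rot: [0.0, -3.142, 0.0]
contact_force: [-1.1, 0.1, -0.7]
opening: 0.054
t: 9.85
tool_pos: [0.6127, -0.0767, 0.0643]
tool_rot: [0.0, -3.141, 0.0]
contact_force: [0.4, 0.9, 0.2]
opening: 0.0544
```

Already 2.3 mm below the nominal plate contact with no force, so it seems to be entering the recess directly. I'll continue in small steps.

```bash
python3 -m jog '[0.5,0,0,0.0004,0,0,0, 0.5,0,0,0,0,0,0]'
python3 -m jog '[0.5,0,0,0.0003,0,0,0, 0.5,0,0,0,0,0,0]'
python3 -m jog '[0.5,0,0,0.0003,0,0,0, 0.5,0,0,0,0,0,0]'
```

```text
t: 10.1
tool_pos: [0.6127, -0.0766, 0.0639]
tool_rot: [0.0, -3.142, -0.0]
contact_force: [0.4, -0.7, -0.0]
opening: 0.0546
t: 10.35
tool_pos: [0.6128, -0.0767, 0.0637]
tool_rot: [-0.0, 3.141, -0.0]
contact_force: [-0.2, 1.2, -0.1]
opening: 0.0547
t: 10.6
tool_pos: [0.613, -0.0767, 0.0636]
tool_rot: [-0.0, 3.141, -0.0]
contact_force: [-0.3, 0.9, 1.8]
opening: 0.055
```

Floor contact comes at TCP z = 0.0636, 3 mm below the plate level, with 1.8 N. I'll release, rise and check.

```bash
python3 -m jog '[0.75,0,0,0,0,0,0, 0.85,0,0,0,0,0,0, 0.9,0,0,0,0,0,0, 0.9,0,0,0,0,0,0, 0.9,0,0,-0.01,0,0,0, 0.9,0,0,-0.03,0,0,0, 0.9,0,0,-0.05,0,0,0, 0.9,-0.02,0,-0.045,0,0,0, 0.9,-0.02,0,0,0,0,0, 0.9,0,0,0,0,0,0]'
python3 - <<'E'
from h import *
o=obs();p=ctrl.get_image("wrist");cv2.imwrite("pics/w4.png",p["image"])
for t in("dish_mid","zero_key_top"):
  for b in ctrl.boxes_of(t,p)[:3]: print(t,round(b["p"],2),np.round(b["box"],0),at(p,*b["box"][:2],.072,o))
E
```

```text
t: 11.85
tool_pos: [0.6538, -0.0768, 0.1998]
tool_rot: [-0.001, 3.14, -0.001]
contact_force: [-0.6, 0.4, -1.8]
opening: 0.0769
{'t': 11.85, 'tool_pos': [0.654, -0.077, 0.2], 'tool_rot': [-0.001, 3.14, -0.001], 'contact_force': [-0.645, 0.364, -1.775], 'opening': 0.077, 'q': [-0.23, 0.149, 1.563, -0.0, 1.428, -1.801]}
dish_mid 0.61 [279. 147.  69.  74.] [ 0.6125 -0.0763  0.072 ]
```

View pics/w4.png

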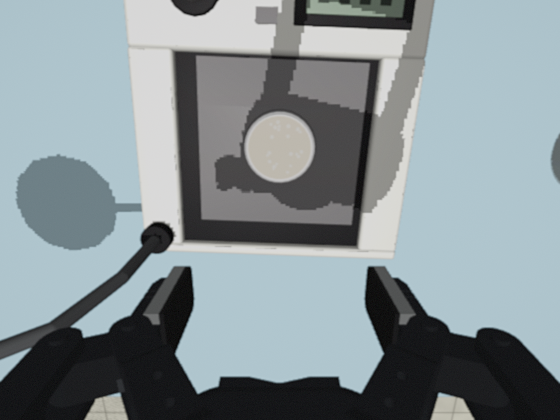

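The dish sits in the recess at (279,147), which is about (0.6125, -0.0763). It looks level, with no dark crescent beside it. I'll move toward the key with the fingers shut.

```bash
python3 -m jog '[0,0.038,-0.021,0,0,0,0, 0,0.038,-0.021,0,0,0,0, 0,0.037,-0.021,0,0,0,0, 0,0,0,0,0,0,0, 0,0,0,0,0,0,0, 0,0,0,0,0,0,0, 0,0,0,0,0,0,0]' 30
python3 - <<'E'
from h import *
o=obs();p=ctrl.get_image("wrist");cv2.imwrite("pics/w5.png",p["image"])
for t in("dish_mid","zero_key_top"):
  for b in ctrl.boxes_of(t,p)[:3]: print(t,round(b["p"],2),np.round(b["box"],0),at(p,*b["box"][:2],.072,o))
E
```

```text
t: 12.88
tool_pos: [0.5403, -0.1392, 0.1982]
tool_rot: [0.002, -3.141, -0.0]
contact_force: [-0.4, 0.2, -0.2]
opening: -0.0002
{'t': 12.875, 'tool_pos': [0.54, -0.139, 0.198], 'tool_rot': [0.002, -3.141, -0.0], 'contact_force': [-0.389, 0.226, -0.188], 'opening': -0.0, 'q': [-0.386, -0.084, 1.804, 0.0, 1.422, -1.957]}
dish_mid 0.61 [348. 274.  65.  57.] [ 0.6116 -0.0764  0.072 ]
zero_key_top 0.9 [279. 148.  30.  29.] [ 0.4989 -0.139   0.072 ]
```

View pics/w5.png

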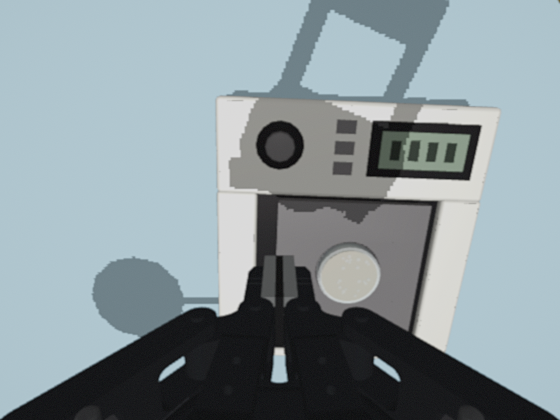

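The key is at (279,147), about (0.499, -0.139), which agrees with the top view. The dish is still seated. I'll go over the key and down to just above it.

```bash
python3 -m jog '[0,0.0414,0,0,0,0,0, 0,0,0,0.045,0,0,0, 0,0,0,0.045,0,0,0, 0,0,0,0.02,0,0,0, 0,0,0,0.01,0,0,0, 0,0,0,0,0,0,0]'
python3 -m jog '[0,0,0,0.002,0,0,0, 0,0,0,0.002,0,0,0, 0,0,0,0.001,0,0,0, 0,0,0,0,0,0,0]'
```

```text
t: 13.78
tool_pos: [0.4984, -0.1396, 0.0781]
tool_rot: [0.0, -3.141, -0.0]
contact_force: [0.6, -0.0, -0.2]
opening: -0.0001
t: 14.28
tool_pos: [0.499, -0.1399, 0.074]
tool_rot: [-0.0, 3.14, -0.001]
contact_force: [0.9, 0.4, 1.3]
opening: 0.0001
```

```bash
python3 -m jog '[0,0,0,0.001,0,0,0, 0,0,0,0.001,0,0,0, 0,0,0,0.001,0,0,0, 0,0,0,0,0,0,0]'
python3 -m jog '[0,0,0,0.001,0,0,0, 0,0,0,0.001,0,0,0, 0,0,0,0,0,0,0]'
```

```text
t: 14.78
tool_pos: [0.499, -0.1399, 0.0708]
tool_rot: [0.0, 3.14, -0.001]
contact_force: [2.1, -0.7, 3.3]
opening: 0.0
t: 15.15
tool_pos: [0.4991, -0.14, 0.0699]
tool_rot: [-0.0, 3.141, -0.001]
contact_force: [-1.0, -0.3, 10.1]
opening: 0.0
```

```bash
python3 -m jog '[0,0,0,0.0005,0,0,0, 0,0,0,0,0,0,0]'
```

```text
t: 15.4
tool_pos: [0.4991, -0.14, 0.0699]
tool_rot: [-0.0, 3.141, -0.001]
contact_force: [-1.3, 0.9, 13.5]
opening: 0.0001
```

Run:
```python
from h import *
p=ctrl.get_image("scene");a=p["image"];cv2.imwrite("pics/s2.png",cv2.resize(a[160:260,160:310],None,fx=5,fy=5,interpolation=cv2.INTER_CUBIC))
```

```text
(no output)
```

View pics/s2.png

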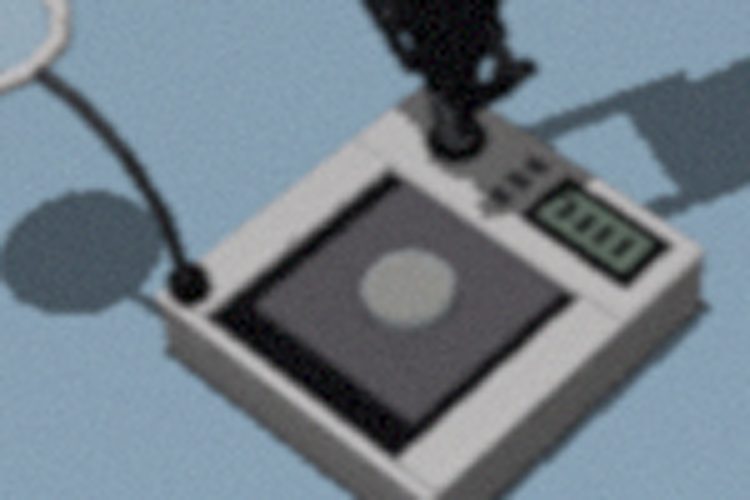

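There is a hard stop at 0.0699: the force rose to 13.5 N with no further motion, after about 5 mm of travel. The picture shows the tip on the key within the collar and the dish flat in the plate. I'll let the key up and rise for a final look.

```bash
python3 -m jog '[0,0,0,-0.004,0,0,0, 0,0,0,-0.008,0,0,0, 0,0,0,-0.03,0,0,0, 0,0,0,-0.05,0,0,0, 0,-0.04,0.02,-0.04,0,0,0, 0,-0.05,0.02,0,0,0,0, 0,-0.055,0.02,0,0,0,0, 0,0,0,0,0,0,0, 0,0,0,0,0,0,0]'
python3 - <<'E'
from h import *
o=obs();p=ctrl.get_image("wrist")
for t in("dish_mid","zero_key_top"):
  for b in ctrl.boxes_of(t,p)[:2]: print(t,round(b["p"],2),np.round(b["box"],1),at(p,*b["box"][:2],.072,o))
# expected outline of dish at home (mid-body rim z .072 r28, top .075 r26.2) and on the plate (+3mm)
a=np.linspace(0,2*np.pi,120)
s=6;im=p["image"];b=[round(v) for v in proj(p,[.6125,-.0763,.074],o)[0]];x0,y0=b[0]-58,b[1]-48
big=cv2.resize(im[y0:y0+96,x0:x0+116],None,fx=s,fy=s,interpolation=cv2.INTER_CUBIC)
for z,c in((.075,(0,0,255)),(.078,(255,0,0))):
  for q in proj(p,np.c_[.6125+.0262*np.cos(a),-.0763+.0262*np.sin(a),0*a+z],o): cv2.circle(big,tuple(int(v) for v in (q-[x0,y0])*s+s/2),1,c,-1)
cv2.imwrite("pics/w6.png",big)
q=ctrl.get_image("top")
for t in("big_dish_mid","tip_box","tube_rack"): print(t,np.round(ctrl.boxes_of(t,q)[0]["box"],0))
E
```

```text
t: 16.58
tool_pos: [0.6421, -0.0794, 0.1981]
tool_rot: [0.001, -3.138, -0.001]
contact_force: [0.6, -0.2, 0.3]
opening: -0.0
{'t': 16.575, 'tool_pos': [0.642, -0.079, 0.198], 'tool_rot': [0.001, -3.138, -0.001], 'contact_force': [0.61, -0.159, 0.301], 'opening': -0.0, 'q': [-0.238, 0.128, 1.589, -0.0, 1.429, -1.809]}
dish_mid 0.83 [283.3 164.2  73.   67.8] [ 0.6135 -0.0755  0.072 ]
dish_mid 0.63 [221.1 193.1 440.1 383.1] [ 0.6377 -0.1269  0.072 ]
zero_key_top 0.6 [193.8  11.8  38.5  23.5] [ 0.5044 -0.1394  0.072 ]
big_dish_mid [198. 174.  32.  32.]
tip_box [122. 196.  37.  43.]
tube_rack [439. 281.  74.  27.]
```

View pics/w6.png

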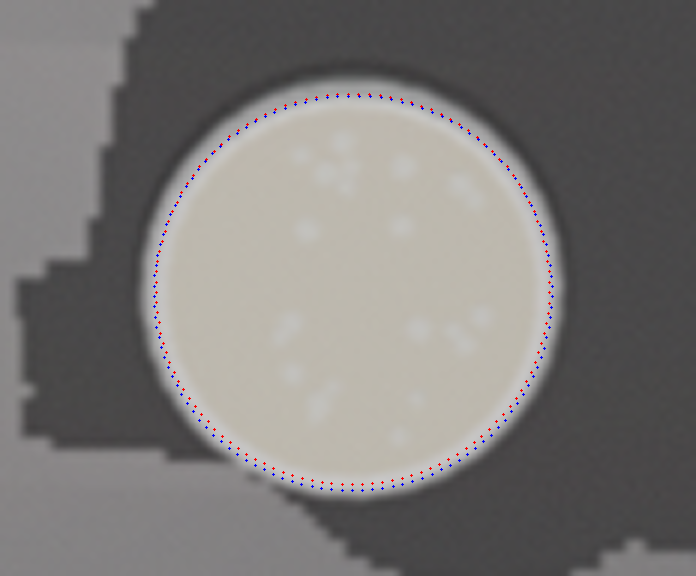

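The overlay fits but can't separate 3 mm of height. I'll check height by a light touch on the dish's top. The key's stop gave a tip offset of +2.9 mm, so home should read about 0.078 and resting on the plate about 0.081.

```bash
python3 -m jog '[0,0.0296,0.0031,0.02,0,0,0, 0,0,0,0.04,0,0,0, 0,0,0,0.03,0,0,0, 0,0,0,0.017,0,0,0, 0,0,0,0.005,0,0,0, 0,0,0,0,0,0,0, 0,0,0,0,0,0,0]'
python3 -m jog '[0,0,0,0.001,0,0,0, 0,0,0,0.001,0,0,0, 0,0,0,0,0,0,0]'
```

```text
t: 17.8
tool_pos: [0.6149, -0.0768, 0.0895]
tool_rot: [-0.0, 3.139, -0.001]
contact_force: [-0.4, 0.6, 0.2]
opening: -0.0002
t: 18.18
tool_pos: [0.6137, -0.0765, 0.0858]
tool_rot: [0.0, -3.142, -0.0]
contact_force: [-0.2, -0.1, 0.5]
opening: -0.0003
```

```bash
python3 -m jog '[0,0,0,0.001,0,0,0, 0,0,0,0.001,0,0,0, 0,0,0,0,0,0,0, 0,0,0,0,0,0,0]'
python3 -m jog '[0,0,0,0.0005,0,0,0, 0,0,0,0.0005,0,0,0, 0,0,0,0,0,0,0]'
python3 -m jog '[0,0,0,0.0005,0,0,0, 0,0,0,0,0,0,0]'
python3 -m jog '[0,0,0,0.0005,0,0,0, 0,0,0,0,0,0,0]'
```

```text
t: 18.68
tool_pos: [0.6138, -0.0766, 0.0838]
tool_rot: [-0.0, 3.142, -0.0]
contact_force: [0.2, 0.1, 0.3]
opening: 0.0002
t: 19.05
tool_pos: [0.6137, -0.0766, 0.0827]
tool_rot: [0.0, -3.141, -0.0]
contact_force: [0.1, -0.6, 0.9]
opening: -0.0001
t: 19.3
tool_pos: [0.6138, -0.0765, 0.0822]
tool_rot: [0.0, -3.142, -0.0]
contact_force: [-0.4, -0.0, 0.2]
opening: 0.0001
t: 19.55
tool_pos: [0.6137, -0.0766, 0.0818]
tool_rot: [0.0, -3.142, 0.0]
contact_force: [-0.5, -0.1, -0.8]
opening: 0.0002
```

```bash
python3 -m jog '[0,0,0,0.0005,0,0,0, 0,0,0,0,0,0,0]'
python3 -m jog '[0,0,0,0.0005,0,0,0, 0,0,0,0,0,0,0]'
python3 -m jog '[0,0,0,0.0005,0,0,0, 0,0,0,0,0,0,0]'
python3 -m jog '[0,0,0,0.0005,0,0,0, 0,0,0,0,0,0,0]'
```

```text
t: 19.8
tool_pos: [0.6137, -0.0766, 0.0813]
tool_rot: [0.0, -3.142, -0.0]
contact_force: [-0.4, -0.3, -0.4]
opening: -0.0002
t: 20.05
tool_pos: [0.6137, -0.0766, 0.0807]
tool_rot: [0.0, -3.141, 0.0]
contact_force: [0.6, -0.9, -0.1]
opening: -0.0001
t: 20.3
tool_pos: [0.6137, -0.0765, 0.0803]
tool_rot: [0.0, -3.142, -0.0]
contact_force: [0.0, -0.0, 0.2]
opening: 0.0001
t: 20.55
tool_pos: [0.6137, -0.0766, 0.0797]
tool_rot: [0.0, -3.142, -0.0]
contact_force: [-0.0, -0.3, 0.1]
opening: 0.0002
```

```bash
python3 -m jog '[0,0,0,0.0005,0,0,0, 0,0,0,0,0,0,0]'
python3 -m jog '[0,0,0,0.0005,0,0,0, 0,0,0,0,0,0,0]'
python3 -m jog '[0,0,0,0.0004,0,0,0, 0,0,0,0,0,0,0]'
python3 -m jog '[0,0,0,0.0003,0,0,0, 0,0,0,0,0,0,0]'
```

```text
t: 20.8
tool_pos: [0.6137, -0.0765, 0.0792]
tool_rot: [0.0, -3.141, -0.0]
contact_force: [1.0, 0.5, 0.6]
opening: 0.0001
t: 21.05
tool_pos: [0.6137, -0.0766, 0.0788]
tool_rot: [0.0, -3.142, 0.0]
contact_force: [0.2, 0.8, -0.5]
opening: -0.0004
t: 21.3
tool_pos: [0.6138, -0.0765, 0.0784]
tool_rot: [0.0, -3.142, -0.0]
contact_force: [-0.9, 0.2, 0.6]
opening: -0.0001
t: 21.55
tool_pos: [0.6138, -0.0766, 0.0781]
tool_rot: [0.0, -3.142, 0.0]
contact_force: [-0.8, 0.1, 0.3]
opening: -0.0
```

There is still no contact at 0.0781, about 3 mm below where a dish on the plate would have been touched, so it is home. I'll rise and hand in.

```bash
python3 -m jog '[0,0,0,-0.01,0,0,0, 0,0,0,-0.04,0,0,0, 0,0,0,-0.05,0,0,0, 0,0,0,-0.03,0,0,0, 0,0,0,0,0,0,0, 0,0,0,0,0,0,0]'
python3 - <<'E'
from h import *
o=obs();p=ctrl.get_image("wrist")
for b in ctrl.boxes_of("dish_mid",p)[:1]: print(b["p"],at(p,*b["box"][:2],.072,o))
print(ctrl.finish_job())
E
```

```text
t: 22.3
tool_pos: [0.6133, -0.0764, 0.2073]
tool_rot: [0.0, -3.14, -0.0]
contact_force: [0.1, -0.5, -0.6]
opening: 0.0004
{'t': 22.3, 'tool_pos': [0.613, -0.076, 0.207], 'tool_rot': [0.0, -3.14, -0.0], 'contact_force': [0.115, -0.504, -0.608], 'opening': 0.0, 'q': [-0.244, 0.053, 1.653, -0.0, 1.437, -1.815]}
the job is handed in; nothing more can be done
None
```

The small pale dish is in the recess and the zero key has been pushed right down and released. The job is handed in at about 22 s; no verdict was reported.

**Dish:** I located the recess with the wrist camera and lowered the dish straight in, so no sliding about was needed. It met the recess floor 3 mm below plate level, with about 2 N.

**Key:** I pushed it about 5 mm to a hard stop, reaching 13.5 N on the key, then let it up.

**Last checks:**
- **Dish height:** lowering the shut fingers over the dish found nothing down to TCP 0.0781 m, where a dish on the plate would have been touched at about 0.081 m. I stopped before touching it, so the top itself was never felt.
- **Dish position:** after the key press the camera put it at about (0.6135, -0.0755), within about 1 mm of where I released it.
- **Other things on the bench:** the large dish, tip box and tube rack are within 3 pixels of their first boxes, which is the detector's scatter. I did not measure them more finely.

**Failed or disagreed:**
- The picture overlay could not tell a home dish from one 3 mm higher, which is why I made the height check with the fingers.
- The key's stop read 2.9 mm higher than expected. I took this as a fingertip offset.
- The key's return was not measured; it was only seen in place afterwards.
- The final detector call before hand-in found no dish. It was probably hidden behind the shut fingers.

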